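Free the ratchet pawl and close the sample press

TASK

Close the white sample press with the fingertips (nothing needs to be grasped): first press the red pawl paddle down as far as it goes, so that its hook stands clear of the ratchet teeth, and only then push the black handle of the arm all the way down, until the pressing foot is down on the blue sample. Do not force the arm down against the hook. Leave the pawl free, leave the brass weight, the jar, the cup and the wrench where they are, and finish with the hand clear of everything.

Things in the scene. Friction and masses are not known exactly. Their poses are not given: they have to be found in the camera images.
- press: White bench press, fixed to the table: base plate 110 (x) x 360 (y) x 20 mm. Origin at table height, z up; the plate spans y = -165 to +195 mm. The arm reaches from its hinge towards press -y, its handle at that end; the red pawl paddle is at the +y end. A toothed wheel, 66 mm radius, sits on the arm at the hinge. Fixed parts rise to 152 mm, the wheel to 151 mm, the hook to 164 mm.
- hinge (a point): Hinge of the arm, on its axis, 85 mm above the table, at press y = +70 mm. The axis runs along press x. Its frame is turned as the press's.
- handle_top (a point): Point on top of the black handle, mid-width, 235 mm from the hinge along the arm and 14 mm above the arm's centre line. Handle: 34 mm wide (press x), 110 mm long (165 to 275 mm from the hinge), 28 mm thick, edges rounded. At the start it is about 220 to 230 mm high; fully down the arm is level and it is 99 mm high, at press y = -165 mm. Site z is the top face's normal, y points to the hinge.
- paddle_top (a point): Point on the red paddle's top face, mid-width, 45 mm beyond the pawl's pivot (towards press +y), at press y = +190 mm. The pivot axis runs along press x, 143 mm above the table. Unpressed this point is 164 mm high. Paddle: 46 mm wide (press x), 56 mm long, 8 mm thick, ending 24 mm beyond this point. Pressed fully it sinks about 14 mm and moves about 4 mm towards press +y.
- press_arm (a joint): Arm angle, rad: 0 = fully raised (sloping 0.6 rad above level), 0.6 = fully down and level, at a stop. It has a stiff friction hinge and stays where it is left; once the pawl is free it takes about 5 N on the handle to move it down. With the hook engaged the teeth stop it before 0.15.
- press_pawl (a joint): Pawl angle, rad: 0 = hook fully down between the teeth, 0.30 = paddle fully down at its stop, hook lifted clear of all the teeth. It has a stiff pivot and stays where it is left; about 6 N on the paddle moves it.
- weight: Loose brass knobbed weight, 44 mm diameter, 55 mm high, origin at the centre of its underside. Leave it alone.
- jar: Loose amber glass jar, 50 mm diameter, 70 mm high, origin at the centre of its underside. Leave it alone.
- cup: Loose green cup, 60 mm diameter at the rim, 70 mm high, origin at the centre of its underside. Leave it alone.
- wrench: Loose steel wrench about 150 mm long, lying flat along its own x, origin under its middle. Leave it alone.

How it is judged:
By the outcome, as a careful person would: the job done as asked, in the order asked, and still so for the second after the job is handed in, with the robot touching nothing.
It also fails if it takes over 48 s, if anything falls off the work surface, if the arm or the gripper's body presses on something with over 40 N, if the wrist force passes 120 N, or if a joint passes its speed limit or range.

ROBOT

A 7-joint arm with a two-finger parallel gripper is mounted at the origin on the work surface. World frame = base frame: x ahead of the robot, y to its left, z up, the work surface at z = 0. Lengths are in mm, angles in rad, forces in N, time in s.
With the tool pointing down it reaches from about 400 to 900 mm from the base axis. Payload 5.6 kg.
Tool frame: the origin (TCP) lies midway between the tips of the shut fingers; the grasp point (between the pads) lies 19 mm behind it; x points along the fingers, y is the direction in which the jaws open and shut, and the axes are right-handed (so a half turn about x gives the same grasp; the last joint's range is limited). The gripper opens to 92 mm and grips with 3 to 60 N. Pads are 20 mm wide; open, the fingers measure 128 mm over their backs; the gripper's body (75 mm by 189 mm) begins 69 mm behind the grasp point.
Start: joints at [-1.378, 0.468, -0.012, 1.603, 0.006, 1.071, -0.056], TCP at [151.895, 632.01, 214.592] pointing down, gripper open.
Joint ranges: [-2.53, 2.53], [-0.31, 2.02], [-1.57, 1.55], [0.28, 2.44], [-1.29, 4.43], [0.15, 1.84], [-2.92, 2.92]. Speed limits (rad/s): [2.57, 2.57, 3.14, 3.14, 3.14, 3.14, 3.14].

INTERFACE

Orientations are given as a rotation vector (axis times angle).
In Python, from cell import robot, grip, kin, viewer gives the robot as it stands. Calls block until the motion is done:
- robot.movep(position, orientation): joint-space move of the TCP to a pose.
- robot.servo_line(position, feed=150, rotation=None): straight line of the TCP; rotation=None keeps the orientation; feed is the mean speed in mm/s.
- robot.goto_joints(angles): joint-space move.
- grip(opening, newtons=None): opening from 0.0 (shut) to 1.0 (fully open); newtons is the grip in N (None keeps the last); returns when the fingers have stopped.
- robot.hold(seconds).
- kin.ik(position, orientation): joint angles nearest the present ones, or None.
- robot.observe(): the state.
- viewer.read_camera(name): name is "scene" or "top" or "wrist"; returns the picture (420x560x3 uint8, red, green, blue); there is no depth.
- viewer.camera_info(name): a dict with "camera_matrix" (3x3 intrinsics, pixels), "R" (3x3) and "t" (3): a world point X has camera coordinates R X + t. Camera axes: x right, y down, z forward; pixel columns grow to the right and rows downward; lengths in mm; the calibration is good to about 2 mm. A picture is of the moment at which its call begins: read the wrist's pose just before it. camera_info takes no time and is no camera call; for the wrist camera it gives the pose at the moment of the call.
A pose or a line that the arm cannot do raises robot.IKError and nothing moves.
- robot.job_done(): hands the job in, once; it reports no verdict.
Trained networks look in the newest picture that a camera, given by its name, has taken for a name from the list of things; names that differ only in an ending like _2 or _b are one class to them, and where a whole thing is asked for, a point or a joint stands for the part that bears it (a point fixed in the world has none). Each returns a list of dicts, best first, with "confidence" (0 to 1); they miss things now and then, are a little off and sometimes report something else, mostly with a low value. They report only what shows in the picture. A call takes as long as a camera call.
- viewer.silhouettes(name, camera): "mask" (420x560 bool, what is visible of it).
- viewer.pinpoint(name, camera): "at" ([x, y, z] in mm, in the coordinates of the camera as it stood for that picture, good to about 4 mm: a listed point, or the origin of a listed thing).
The state is a dict: "t": time; "joints": joint angles; "joint_velocities": joint speeds; "joint_torque": joint torques, N m; "tcp_pos": TCP position; "tcp_rot": TCP orientation; "contact_force": force on the tool from outside, world axes, zero at the start; "wrist_torque": the same for the moment, N m; "grip_width": opening from 0.0 (shut) to 1.0 (fully open).
Only numpy, scipy, OpenCV 4.12 (cv2) and the standard library are available. Lean on these libraries where they do the work, as an engineer would, in place of code of your own. Each camera call takes 0.05 s, during which the arm holds its last target. There are 200 camera calls.

## Working session

There is one attempt and no reset: what is moved stays moved. The work goes in short steps, each a Python script; the robot and the scene stay as the last script left them, time stands still between calls to the robot, and variables do not carry over. Pictures are saved under pics/ and viewed, about 8 in all and at most 12, crops included, and the job is handed in when it is done.

```bash
mkdir -p pics
cat > h.py <<'E'
import numpy as np, cv2
from cell import robot, grip, kin, viewer
def snap(cam,fn=None):
    im=viewer.read_camera(cam)
    if fn: cv2.imwrite('pics/'+fn,im[:,:,::-1])
    return im
def pin(name,cam):
    i=viewer.camera_info(cam);R=np.array(i['R']);t=np.array(i['t'])
    return [(np.round(R.T@(np.array(d['at'])-t),1),round(d['confidence'],2)) for d in viewer.pinpoint(name,cam)[:2]]
E
python3 - <<'E'
from h import *
ims=[]
for c in ['scene','top']:
    ims.append(snap(c))
    for n in ['press','hinge','handle_top','paddle_top','weight','jar','cup','wrench']: print(c,n,pin(n,c))
cv2.imwrite('pics/a.png',cv2.resize(np.hstack(ims)[:,:,::-1],(800,300)))
cv2.imwrite('pics/s.png',ims[0][:,:,::-1])
o=robot.observe();print(o['t'],o['tcp_rot'],o['tcp_pos'])
E
```

```text
scene press [(array([518. , -73.2,   6.7]), 0.97)]
scene hinge [(array([534.3,  -6.6,  82.8]), 0.89)]
scene handle_top [(array([ 496.2, -195.9,  216.1]), 0.61), (array([669.9,   9. ,   1.2]), 0.39)]
scene paddle_top [(array([553.8, 113.2, 164.4]), 0.63)]
scene weight [(array([ 373.6, -138.7,    0.8]), 0.84)]
scene jar [(array([ 610.7, -263.1,   -1.7]), 0.96)]
scene cup [(array([411.3,  36.5,  -3.1]), 0.86), (array([520.1, -75.4,   4.8]), 0.36)]
scene wrench [(array([670. ,   4.9,   1.8]), 0.84)]
top press [(array([515.8, -70.4,  -5.1]), 0.69)]
top hinge [(array([528.5,  -5.9,  83.2]), 0.63)]
top handle_top [(array([ 489.9, -193.4,  219.6]), 0.92)]
top paddle_top [(array([560.1, 113.7, 163.3]), 0.93)]
top weight [(array([ 368. , -138.6,    1. ]), 0.71)]
top jar [(array([ 605.7, -257.3,    0.7]), 0.92), (array([ 370.4, -140.4,    2.6]), 0.69)]
top cup [(array([4.112e+02, 4.020e+01, 2.000e-01]), 0.66), (array([6.704e+02, 7.900e+00, 3.000e-01]), 0.47)]
top wrench [(array([671.1,  10.8,   2.3]), 0.94)]
0.9 [ 0.18519931  1.56281054 -0.18520583] [151.92314259 631.99010007 214.58172693]
```

View pics/a.png

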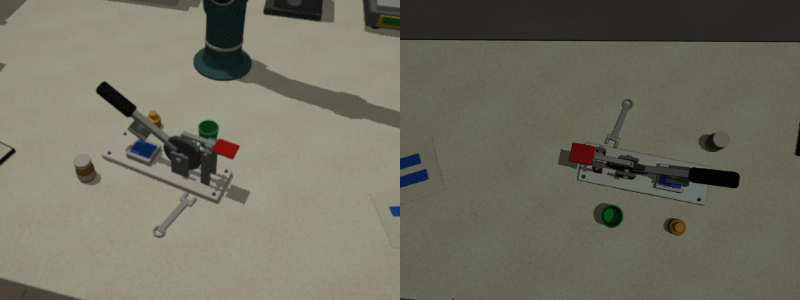

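The scene shows the press with its arm raised. The red paddle is at the robot's left (top view around 583,153) and the handle points right (around 715,178). The loose objects are clear of the approach. From the fit, the press origin is about (517,-74.5) with yaw about -0.205. Next I move above the paddle and refine.

```bash
cat >> h.py <<'E'
from scipy.spatial.transform import Rotation as Ro
O=np.array([517.2,-74.5]); PSI=-0.205
def W(y,z,x=0):
    c,s=np.cos(PSI),np.sin(PSI); return np.array([O[0]+c*x-s*y,O[1]+s*x+c*y,z])
def rot(sg=1):
    X=np.array([0,0,-1.]);Y=sg*np.array([np.cos(PSI),np.sin(PSI),0]);return Ro.from_matrix(np.c_[X,Y,np.cross(X,Y)]).as_rotvec()
E
python3 - <<'E'
from h import *
q0=np.array(robot.observe()['joints'])
for sg in (1,-1):
    q=kin.ik(W(198,260),rot(sg)); q2=kin.ik(W(-175,99),rot(sg)); print(sg,q,q2)
    if q is not None and q2 is not None: d=abs(np.array(q)-q0).max(); best=(d,sg) if sg==1 or 'best' not in globals() or d<best[0] else best
sg=best[1];print(best)
grip(0.0)
robot.movep(W(198,260),rot(sg))
o=robot.observe();print(o['t'],o['tcp_pos'],o['contact_force'],o['grip_width'])
im=[snap('wrist'),snap('top')]
for n in ['paddle_top','hinge','press','handle_top']:print(n,pin(n,'wrist'))
snap('scene')
for n in ['paddle_top','handle_top']:print(n,pin(n,'scene'))
cv2.imwrite('pics/b.png',cv2.resize(np.hstack(im)[:,:,::-1],(800,300)))
E
```

```text
1 [-0.76484707  0.31367736  0.61771689  1.78600753 -0.20134656  1.10529737
 -0.28418289] [-0.16039925  0.52282903  0.73241882  1.99908282 -0.48475979  0.79878184
  0.64858674]
-1 [-0.37927556  0.28614476  0.13434857  1.76160675 -0.04250738  1.09665013
  2.70568178] [-0.49542334  0.90596408  1.34174312  2.01508781 -1.01108586  1.13015998
 -2.0348594 ]
(np.float64(0.6293265077166916), 1)
4.5833 [557.22048158 120.85447665 259.74421771] [-0.52866947  0.00327866 -1.15220017] 0.0019808230884736317
paddle_top [(array([552.5, 115. , 163.6]), 0.89)]
hinge []
press []
handle_top []
paddle_top [(array([553.7, 116.5, 165.6]), 0.82)]
handle_top [(array([ 497.3, -196.6,  217.2]), 0.67)]
```

View pics/b.png

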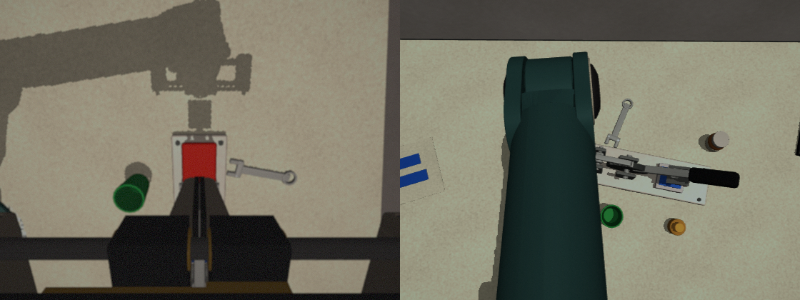

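The wrist view shows the shut fingers lined up with the paddle, tips at about (200,180) on the red face. Small pose refinement, then press the paddle with force monitoring.

```bash
cat >> h.py <<'E'
O=np.array([517.4,-73.0]); PSI=-0.196
E
python3 - <<'E'
from h import *
robot.servo_line(W(199,180),feed=120,rotation=rot())
robot.hold(.1)
f0=robot.observe()['contact_force'][2]
robot.servo_line(W(199,168),feed=40)
z=168
while z>140:
    z-=1.0; robot.servo_line(W(199,z),feed=15)
    o=robot.observe(); f=o['contact_force'][2]-f0
    print(z,round(o['tcp_pos'][2],1),round(f,1),np.round(o['contact_force'][:2],1))
    if f>28: break
robot.hold(.2);o=robot.observe();print(o['t'],o['tcp_pos'],o['contact_force'],f0)
E
```

```text
167.0 167.0 -1.1 [1.  0.4]
166.0 166.0 0.4 [ 1.1 -0.1]
165.0 164.9 -0.9 [-0.6 -0.8]
164.0 164.1 0.2 [-0.   0.2]
163.0 163.4 3.7 [-0.5  0.1]
162.0 162.5 5.2 [-1.2  1.2]
161.0 161.6 3.9 [-0.9  1. ]
160.0 160.6 4.7 [-0.6  1.2]
159.0 159.7 5.7 [-0.4  3. ]
158.0 158.7 5.0 [-0.5  3.8]
157.0 157.8 5.8 [-1.1  4.8]
156.0 156.8 5.5 [-1.1  4.2]
155.0 155.9 5.3 [0.2 5.3]
154.0 154.9 5.2 [1.  5.2]
153.0 153.9 4.8 [0.4 5.4]
152.0 152.9 5.8 [0.4 6.2]
151.0 152.0 5.5 [-0.7  6.1]
150.0 151.0 5.7 [0.2 6.8]
149.0 150.0 6.2 [0.3 7. ]
148.0 149.6 9.6 [-1.9  6.6]
147.0 149.4 15.3 [-3.2  5.8]
146.0 149.1 21.3 [-5.3  5.3]
145.0 148.9 26.6 [-8.3  5.1]
144.0 148.6 31.4 [-9.4  6.1]
12.6 [557.56401437 125.93978138 148.63346791] [-9.63981964  4.69916918 31.59712964] 0.48219479362172735
```

The force stayed at about 5.5 N, then rose sharply at z≈149.5, so the paddle is at its stop. Now lift, check the pawl, and hover over the handle.

Run:
```python
from h import *
robot.servo_line(W(199,152),feed=30)
robot.servo_line(W(199,300),feed=200)
robot.servo_line(W(-120,300),feed=200)
o=robot.observe();print(o['t'],o['tcp_pos'],o['contact_force'])
im=[snap('scene')]
for n in ['paddle_top','handle_top']:print(n,pin(n,'scene'))
im.append(snap('wrist'))
for n in ['handle_top']:print(n,pin(n,'wrist'))
cr=cv2.resize(im[0][90:300,100:380],(560,420))
cv2.imwrite('pics/c.png',cv2.resize(np.hstack([cr,im[1]])[:,:,::-1],(800,300)))
```

```text
15.65 [ 494.27129027 -189.80870718  299.88371328] [ 0.06098108 -0.47377596 -0.05853735]
paddle_top [(array([553.4, 116.3, 148.3]), 0.85)]
handle_top [(array([ 497.4, -197.5,  217.4]), 0.56), (array([535.6,  -6.4,  81. ]), 0.52)]
handle_top [(array([ 497.1, -197.6,  218. ]), 0.69)]
```

View pics/c.png

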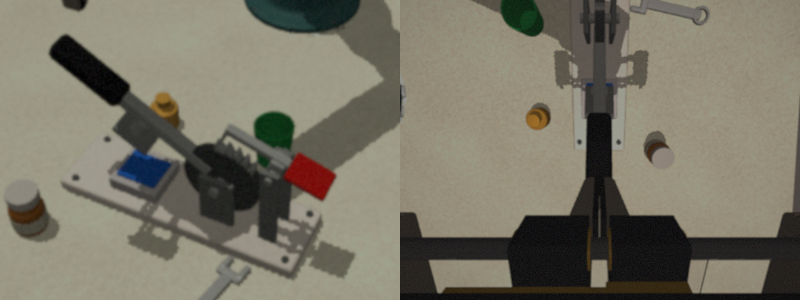

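The paddle stayed down (z≈148) and the hook is visibly lifted. The handle is in line with the fingers. Next, push the handle along its arc with a force guard.

Run:
```python
from h import *
def P(a):
    return W(70-235*np.cos(a)+14*np.sin(a), 85+235*np.sin(a)+14*np.cos(a)+10*np.tan(max(a,0)))
f0=robot.observe()['contact_force'][2]
robot.servo_line(P(.63),feed=120)
a=.63;k=0
while a>-0.06:
    a-=.025 if a>.06 else .006
    robot.servo_line(P(a),feed=50 if a>.06 else 25)
    o=robot.observe();f=o['contact_force'][2]-f0
    print(round(a,3),round(P(a)[2],1),round(o['tcp_pos'][2],1),round(f,1),np.round(o['contact_force'][:2],1))
    if f>28: break
robot.hold(.2);o=robot.observe();print(o['t'],o['tcp_pos'],o['contact_force'])
```

```text
0.605 237.1 237.3 1.3 [-0.6 -0.2]
0.58 232.0 231.8 -0.6 [ 0.3 -0.4]
0.555 226.9 226.6 -0.8 [ 0.2 -0.5]
0.53 221.7 221.7 0.2 [1.2 0. ]
0.505 216.5 216.5 0.1 [ 1.4 -0.3]
0.48 211.1 211.2 1.0 [ 0.5 -0.1]
0.455 205.7 205.7 -0.2 [ 1.  -0.6]
0.43 200.3 200.2 1.3 [ 0.4 -0.6]
0.405 194.7 194.6 1.1 [-0.6  0.4]
0.38 189.2 189.0 0.2 [-0.5 -0.2]
0.355 183.5 183.4 0.5 [0.  0.3]
0.33 177.8 177.7 -0.9 [-0.3  0.2]
0.305 172.1 171.9 0.4 [ 0.2 -0.3]
0.28 166.3 166.1 0.2 [ 0.5 -0.2]
0.255 160.4 160.3 0.4 [ 1.  -0.7]
0.23 154.5 154.4 0.4 [-0.4 -0.9]
0.205 148.6 148.4 -0.1 [-0.6 -0.8]
0.18 142.7 142.5 0.4 [-0.6 -0.4]
0.155 136.7 136.5 0.0 [-0.1 -0.7]
0.13 130.7 130.5 -0.5 [-1.6  0.5]
0.105 124.6 124.4 -0.3 [-0.6 -0.3]
0.08 118.5 118.3 0.0 [-0.4  0.2]
0.055 112.4 112.3 0.9 [-0.8  0.2]
0.049 111.0 111.0 1.6 [-1.5  0.5]
0.043 109.5 109.5 2.6 [-1.4 -0.3]
0.037 108.1 108.0 2.9 [-0.2  1.4]
0.031 106.6 106.5 3.5 [-1.8  0.2]
0.025 105.1 105.0 2.2 [-1.  -0.1]
0.019 103.7 103.5 2.2 [-0.5  1.2]
0.013 102.2 102.0 1.2 [-1.4  1.1]
0.007 100.7 100.6 2.8 [-1.3 -0.7]
0.001 99.2 99.3 5.8 [-2.3  0.7]
-0.005 97.8 99.1 18.7 [-6.1  2.4]
-0.011 96.4 98.9 29.3 [-9.9  5.1]
25.9333 [ 485.32006887 -234.88399597   98.91460767] [-9.61121508  5.44670629 29.76324553]
```

The stop came exactly at z≈99, but the force on the way down was lower than the stated 5 N. Lift off and check by eye.

Run:
```python
from h import *
robot.servo_line(W(-165,102),feed=30)
robot.servo_line(W(-165,260),feed=150)
o=robot.observe();print(o['t'],o['tcp_pos'],o['contact_force'])
im=[snap('scene')]
for n in ['paddle_top','handle_top','weight','jar','cup','wrench']:print(n,pin(n,'scene'))
im.append(snap('wrist'))
for n in ['handle_top']:print(n,pin(n,'wrist'))
cr=cv2.resize(im[0][90:300,100:380],(560,420))
cv2.imwrite('pics/d.png',cv2.resize(np.hstack([cr,im[1]])[:,:,::-1],(800,300)))
```

```text
27.4667 [ 484.75263242 -234.52032689  259.12572137] [ 0.07587014 -0.5689263  -0.16951105]
paddle_top [(array([553.9, 114.1, 151.4]), 0.75)]
handle_top [(array([ 487.3, -237.6,   94.4]), 0.79)]
weight [(array([ 373. , -142.4,   -1.6]), 0.75)]
jar [(array([ 610.6, -263.7,   -2.2]), 0.86)]
cup [(array([ 608.5, -260.7,   -2.3]), 0.66), (array([409.2,  37. ,  -2.9]), 0.62)]
wrench [(array([673.5,   8.9,   1. ]), 0.74), (array([520.8, -74.8,   6.7]), 0.63)]
handle_top [(array([ 490.2, -236.4,   97.9]), 0.63)]
```

View pics/d.png

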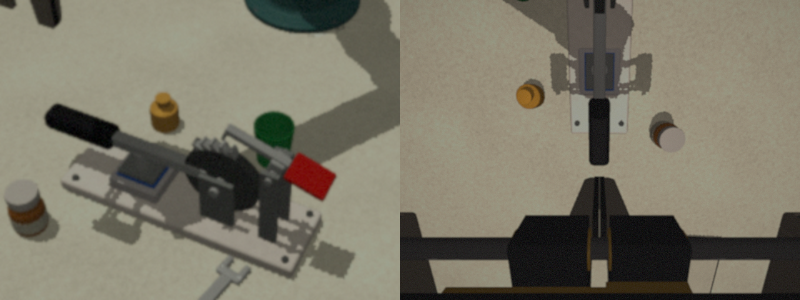

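The arm is level, the foot is on the blue sample, the paddle is still down with the hook clear, and the loose objects haven't moved.

Run:
```python
from h import *
robot.hold(.3);print(robot.observe()['t']);robot.job_done()
```

```text
28.2167
the job is handed in; nothing more can be done
```

The press is closed and the job was handed in at about 28 s of the 48 s allowed.

- **Pawl:** I pressed the red paddle first. It moved at about 5.5 N until it met its stop at z ≈ 149.5 mm, where I stopped at about 31 N. It stayed down afterwards: the camera put it at 148 mm after the press and 151 mm at the end, where about 150 mm is expected. In the last picture the hook is clear of the teeth.
- **Arm:** I then pushed the black handle down along its arc to a firm stop at z = 99 mm, with about 30 N at the end. The cameras put the handle top at 94 to 98 mm. The last picture shows the arm level and the foot on the sample.
- **Surroundings:** The weight, jar, cup and wrench measured within about 4 mm of where they started, which is within the cameras' accuracy. The hand finished 160 mm above the handle, touching nothing.

**One disagreement:** the force read on the way down was only about 0 to 3 N, below the stated 5 N. I did not find out why. The end stop and the pictures still agree that the arm is fully down.

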